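Lock the hand mill's shaft with its cross pin

ROBOT

A 6-joint arm with a two-finger parallel gripper is mounted at the origin on a cart in front of the work surface, level with it; the furniture and walls round the work are solid. World frame = base frame: x ahead of the robot, y to its left, z up, the work surface at z = 0. Lengths are in mm, angles in rad, forces in N, time in s.
With the tool pointing down it reaches from about 375 to 900 mm from the base axis. Payload 3.1 kg.
Tool frame: the origin (TCP) lies between the finger pads; the fingertips stand 25 mm ahead of it and the grasp point (between the pads) lies 6 mm ahead of it; z points along the fingers, y is the line along which they close (so a half turn about z gives the same grasp; the last joint's range is limited). The gripper opens to 87 mm and grips with 3 to 60 N. Pads are 19 mm wide; open, the fingers measure 117 mm over their backs; the gripper's body (75 mm by 190 mm) begins 51 mm behind the grasp point.
Start: joints at [-1.365, 0.527, 1.433, -0, 1.181, -0.178], TCP at [234.629, -579.263, 247.548] pointing down, gripper open.
Joint ranges: [-3.08, 3.08], [-0.75, 2.2], [0.22, 2.44], [-1.43, 4.57], [0, 2.65], [-2.85, 2.85]. Speed limits (rad/s): [2.79, 2.79, 3.14, 3.14, 3.14, 3.14].

INTERFACE

Orientations are given as a rotation vector (axis times angle).
In Python, from cell import status, get_image, workorder, finder gives the robot as it stands.
- The arm moves only by the tool carry_out, never from a script. Its argument "deltas" is a list that holds one entry, the list of rows, each a list of 4 numbers: the shift along the tool's x, y, z in units of 0.03 m (1.0 is 0.03 m), then the turn about the tool's z in units of 5 degrees (1.0 is 5 degrees). In form: [[[dx, dy, dz, twist], ...]]. A call has 1 to 10 rows; each row shifts and turns the commanded pose from where the row before left it, along the tool's axes as they then stand; what a row does not reach is not made up. A row lasts 1/10 s, in which the tool goes at most 50 mm and 8.59 degrees, less where a joint would pass 70% of its speed; a pose out of reach is approached as far as the arm can. A call with a number of a shift or a turn outside -1 to 1 is refused whole. A call with a gripper value outside its range is refused whole. "fingers" is the gripper's target within -1 to 1 (fully open at 1, half-way at 0, shut at -1), set as the call begins (left out, the last holds). The fingers move at their own pace and stop on an object; "grip_force" is the grip in N (left out, the last holds). Time passes only in rows, so rows that do not move let the fingers close. It gives the time, the measured TCP pose, the force, the opening and the grip force at its end, in the units of the state.
- status.state(): the state, without advancing time (a new reading comes with each control period).
- get_image(name): name is "scene" or "side" or "wrist"; returns a dict with "image" (400x640x3 uint8, blue, green, red), "K" (3x3 intrinsics, pixels), "R" (3x3) and "t" (3): a world point X has camera coordinates R X + t. Camera axes: x right, y down, z forward; pixel columns grow to the right and rows downward; lengths in mm; the calibration is good to about 2 mm. The wrist camera is an equidistant fisheye: a pixel r from the principal point sees the ray r / f radians off the axis. A picture is of the moment at which its call begins. There is no depth.
- workorder.job_done(): hands the job in; it is judged then, once.
Trained networks look in the newest picture that a camera, given by its name, has taken for a name from the list of things; names that differ only in an ending like _2 or _b are one class to them, and where a whole thing is asked for, a point or a joint stands for the part that bears it (a point fixed in the world has none). Each returns a list of dicts, best first, with "p" (0 to 1); they miss things now and then, are a little off and sometimes report something else, mostly with a low value. They report only what shows in the picture. A call takes as long as a camera call.
- finder.recognise(query, camera): "point" ([column, row] in pixels, amid what is visible of it).
- finder.landmark_of(query, camera): "point" ([column, row] in pixels: a listed point, or the origin of a listed thing).
The state is a dict: "time_s": time; "joints": joint angles; "qvel": joint speeds; "effort": joint torques, N m; "tcp_pos": TCP position; "tcp_rot": TCP orientation; "ft_force": force on the tool from outside, world axes, zero at the start; "moment": the same for the moment, N m; "finger_gap": opening from 0.0 (shut) to 1.0 (fully open); "grasp_force": force on a finger pad.
Only numpy, scipy, OpenCV 4.12 (cv2) and the standard library are available. Lean on these libraries where they do the work, as an engineer would, in place of code of your own. Each camera call takes 0.05 s, during which the arm holds its last target. There are 200 camera calls.

TASK

The hand mill is to be taken apart for cleaning, so lock its shaft first. Take the red-knobbed locking pin out of the rail, stand it in the brass-rimmed boss on top of the bearing so that its tip rests on the shaft, and turn the crank gently clockwise (as you look at the mill from the crank's side) until you feel the pin catch in the shaft's hidden cross-hole; then push the pin fully home and let go. Do not force the crank once it is caught, do not ram the pin, and leave the burr key and everything else where it stands.

Things in the scene. Friction and masses are not known exactly. Their poses are not given: they have to be found in the camera images.
- mill: hand grain mill, fixed: cream casting on an oak plinth with a wooden rail (top 69 mm up) on its right side, steel hopper behind (93 mm wide, rim 240 mm up, begins at x = 45 mm). Origin on the worktop below the pin boss; x along the shaft from crank to hopper, y left, z up. Rail bores at x -65 and 20 mm, y -125 mm. The shaft's axis is 130 mm up; drag about 0.12 Nm and it stays where left
- boss_mouth (a point): centre of the mouth of the pin boss, 173 mm above the worktop: upright bore 9 mm wide, coned open to 17 mm over the top 4 mm, 27 mm outside. The shaft's surface (shaft 40 mm thick) is 23 mm below the mouth. The shaft has one cross-hole, 9.4 mm wide, right through it, out of sight: 0.25 to 0.75 rad of clockwise turn brings it under the bore
- crank: crank: steel arm, wooden handle. Origin on the shaft's axis at mill x = -54 mm; x along the shaft, z towards the handle. It is clamped on the shaft at a different angle each time, so its position does not tell where the cross-hole is. Starts 65 degrees left to 9 right of straight up; clockwise takes the handle from the mill's +y over the top to -y. Turning the caught crank with over 12 N bruises the pin
- crank_grip (a point): middle of the crank's wooden handle, a round bar 22 mm thick and 62 mm long parallel to the shaft, 65 mm from the shaft's axis and 94 mm in front of the pin boss (mill x = -94 mm). It spins freely on its spindle
- pin_knob (a point): middle of the locking pin's ribbed red knob, 24 mm thick, flat top 12 mm above this point. Below it: steel collar, 21 mm wide, underside 16 mm below, then an 8 mm shank ending 81 mm below this point. 90 g. It hangs upright in a rail bore by its collar; lift it 70 mm. Home, the collar sits on the boss mouth (this point 16 mm above the mouth); resting on the uncaught shaft it is 42 mm higher
- pin_tip (a point): tip of the locking pin's shank, tapered from 8 to 4.4 mm over the last 3 mm. Inside the cross-hole two spring balls stop the pin about 10 mm below the shaft's surface when it drops in by its own weight; it then blocks the crank both ways (about 0.15 rad of play). About 8 to 18 N on the knob push it past the balls and on through the shaft
- pin: the locking pin as a whole; origin at the underside of its collar, z along the pin towards the knob
- burr_key: black T-handled key (bar 62 x 11 mm, its top 24 mm above the rail) hanging in the other rail bore; not to be touched
- kitchen_scale: flat kitchen scale, 215 x 160 x 22 mm, left of the mill; bystander
- measuring_cup: orange cup, 64 x 91 x 54 mm, on the scale; bystander
- tin_half: low tin, 75 mm wide, 58 mm high, right of the mill; bystander
- spice_jar: spice jar with a red cap, 45 mm wide, 106 mm high, right of the mill; bystander
- cinnamon_jar: spice jar with a red cap, 44 mm wide, 106 mm high, right of the mill; bystander
- lemon: lemon, 71 x 56 x 55 mm, right of the mill; bystander

How it is judged (in metres and radians):
On the way, in this order (a step that is already met when the one before it is completed fails the run):
1. the pin stands in the boss with its tip resting on the shaft, let go of (x of pin_tip in the frame of mill between -0.004 and 0.004 m and y of pin_tip in the frame of mill between -0.004 and 0.004 m and z of pin_tip in the frame of mill between 0.147 and 0.1535 m and contact force between the fingers and pin below 0.2 N), for 0.2 s.
2. the pin is pushed fully home through the shaft (x of pin_tip in the frame of mill between -0.004 and 0.004 m and y of pin_tip in the frame of mill between -0.004 and 0.004 m and z of pin_tip in the frame of mill below 0.1105 m and angle between the z axis of pin and the z axis of mill, either way round below 0.06 rad), for 0.2 s.
At the end, for the whole second after the job is handed in: the pin has been pushed right through the shaft: its collar sits on the boss mouth (within 2.5 mm), the pin is in line with the bore (tip within 4 mm of its axis, tilt under 0.06 rad), at rest, and pin and crank are let go of (all of step 2 and linear speed of pin below 0.02 m/s and contact force between the fingers and pin below 0.2 N and contact force between the fingers and crank below 0.2 N); the robot touches nothing.
It fails at once if the crank is forced against the caught pin (more than 100 N between pin and mill, which some 12 N of turning force at the handle brings about) (contact force between pin and mill above 100 N).
It fails at once if the pin is rammed into the mill (the fingers on it while more than 80 N act between pin and mill) (contact force between the fingers and pin above 1 N and contact force between pin and mill above 80 N).
It fails at once if the burr key is knocked out of place (moved more than 10 mm) (distance of burr_key from where it was at the start of the episode above 0.01 m).
It fails at once if the kitchen scale, the cup on it, the tin, a spice jar or the lemon is shifted (moved more than 20 mm) (distance of any of kitchen_scale, measuring_cup, tin_half, spice_jar, cinnamon_jar, lemon from where it was at the start of the episode above 0.02 m).
It also fails if it takes over 70 s, if anything falls off the work surface, if the arm or the gripper's body presses on something with over 40 N, if the wrist force passes 120 N, or if a joint passes its speed limit or range.

## Working session

There is one attempt and no reset: what is moved stays moved. The work goes in short steps, Python scripts to look and compute and a tool call to move; the robot and the scene stay as the last step left them, time stands still between calls to the robot, and variables do not carry over. Pictures are saved under pics/ and viewed, at most 10 in all, crops included, and the job is handed in when it is done.

Besides the shell and the picture viewer there is one more tool, called after "Call:" in YAML: its name, and indented under it one key for each argument. carry_out: Moves the arm, as the interface text tells. Shifts and turns lie within -1 to 1; 1 stands for 0.03 m of shift or 5 degrees of turn. Its arguments: {"type":"object","properties":{"deltas":{"type":"array"},"fingers":{"type":"number"},"grip_force":{"type":"number"}},"required":["deltas"]}

```bash
mkdir -p pics; ls; cat > h.py <<'E'
import numpy as np, cv2
from cell import status, get_image, workorder, finder
from scipy.spatial.transform import Rotation as Ro
from scipy.optimize import least_squares
def ray(im,p,wrist=False):
    K=im["K"];d=np.array([(p[0]-K[0,2])/K[0,0],(p[1]-K[1,2])/K[1,1]])
    if wrist:
        r=np.linalg.norm(d);v=np.array([*(d/max(r,1e-9)*np.sin(r)),np.cos(r)])
    else: v=np.array([*d,1.])
    v/=np.linalg.norm(v);return -im["R"].T@im["t"],im["R"].T@v
def proj(im,X,wrist=False):
    c=im["R"]@np.asarray(X,float)+im["t"];K=im["K"]
    if wrist:
        r=np.linalg.norm(c[:2]);th=np.arctan2(r,c[2]);d=c[:2]/max(r,1e-9)*th
    else: d=c[:2]/c[2]
    return d*[K[0,0],K[1,1]]+[K[0,2],K[1,2]]
def tri(rs):
    A=0;b=0
    for o,d in rs:
        P=np.eye(3)-np.outer(d,d);A=A+P;b=b+P@o
    return np.linalg.solve(A,b)
def atz(r,z):
    o,d=r;return o+d*(z-o[2])/d[2]
E
cat > a.py <<'E'
from h import *
s=status.state();print(s)
ims={}
for c in ["scene","side","wrist"]:
    im=get_image(c);im={k:np.array(v) for k,v in im.items()};ims[c]=im
    cv2.imwrite(f"pics/{c}0.png",im["image"])
    print(c,im["K"].round(1).tolist(),(-im["R"].T@im["t"]).round(0))
    for q in ["mill","boss_mouth","crank","crank_grip","pin_knob","pin_tip","burr_key"]:
        for d in finder.landmark_of(q,c)[:2]:print("  ",q,np.round(d["point"],1),round(d["p"],2))
np.save("ims0.npy",ims,allow_pickle=True)
E
python3 a.py
```

```text
pics
{'time_s': 0.0, 'joints': array([-1.36447393e+00,  5.28472006e-01,  1.43392448e+00, -4.12200560e-05,
        1.18135733e+00, -1.78493332e-01]), 'qvel': array([-0.00015167, -0.00052454,  0.00209696, -0.00072021, -0.00055493,
        0.00075298]), 'effort': array([-4.20267752e-04, -4.40047002e+01, -1.76592278e+01,  6.33082073e-02,
        5.82564413e-02, -1.65262727e-04]), 'tcp_pos': array([ 234.49655785, -578.60403769,  246.56092001]), 'tcp_rot': array([-3.08149445e+00, -6.00355442e-01,  1.07028882e-04]), 'ft_force': array([-0.03464704,  0.36276996,  0.97510073]), 'moment': array([-0.04730056, -0.01426969,  0.02760634]), 'grasp_force': 0.0, 'finger_gap': 1.0022237202384368}
scene [[466.1, 0.0, 319.7], [0.0, 466.1, 199.4], [0.0, 0.0, 1.0]] [ 336.  924. 1406.]
   mill [311.8 229.3] 0.56
   boss_mouth [312.1 201. ] 0.85
   crank [328.7 213.6] 0.51
   crank_grip [342.8 214.9] 0.7
   pin_knob [333.8 189.7] 0.48
   burr_key [309.7 191.8] 0.63
   burr_key [327.9 174.8] 0.44
side [[429.7, 0.0, 318.9], [0.0, 429.7, 196.8], [0.0, 0.0, 1.0]] [430. 869. 967.]
   mill [306.3 239.7] 0.96
   boss_mouth [305.9 198.5] 0.89
   crank [322.9 208.3] 0.55
   crank [328.6 195.2] 0.42
   crank_grip [338.4 207.7] 0.56
   crank_grip [296.3 352.8] 0.28
   pin_knob [326.4 193.4] 0.6
   pin_tip [297.2 353.1] 0.69
wrist [[309.7, 0.0, 321.8], [0.0, 309.7, 200.1], [0.0, 0.0, 1.0]] [ 310. -549.  384.]
```

```bash
python3 - <<'E'
from h import *
ims=np.load("ims0.npy",allow_pickle=True).item()
a=cv2.resize(ims["scene"]["image"][120:280,220:440],None,fx=3,fy=3,interpolation=cv2.INTER_CUBIC)
cv2.imwrite("pics/s1.png",a)
b=cv2.resize(ims["side"]["image"][100:300,200:440],None,fx=3,fy=3,interpolation=cv2.INTER_CUBIC);cv2.imwrite("pics/s2.png",b)
P={"mill":((311.8,229.3),(306.3,239.7)),"boss":((312.1,201),(305.9,198.5)),"grip":((342.8,214.9),(338.4,207.7)),"crank":((328.7,213.6),(322.9,208.3)),"knob":((333.8,189.7),(326.4,193.4))}
for k,(p,q) in P.items(): print(k,tri([ray(ims["scene"],p),ray(ims["side"],q)]).round(0))
for k,z in [("mill",0),("boss",173)]:
    print(k,atz(ray(ims["scene"],P[k][0]),z).round(0),atz(ray(ims["side"],P[k][1]),z).round(0))
E
```

```text
mill [573.  29.  25.]
boss [570.  23. 185.]
grip [471.  51. 181.]
crank [513.  59. 184.]
knob [ 528. -131.   69.]
mill [581.  12.   0.] [574.   8.   0.]
boss [576.  14. 173.] [568.  12. 173.]
```

View pics/s1.png

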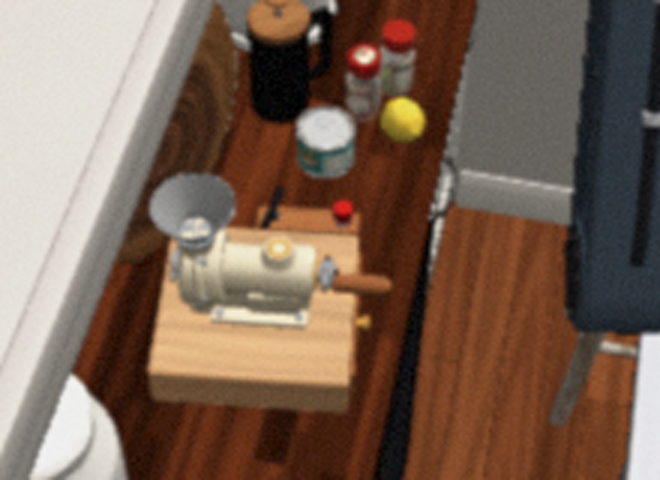

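View pics/s2.png

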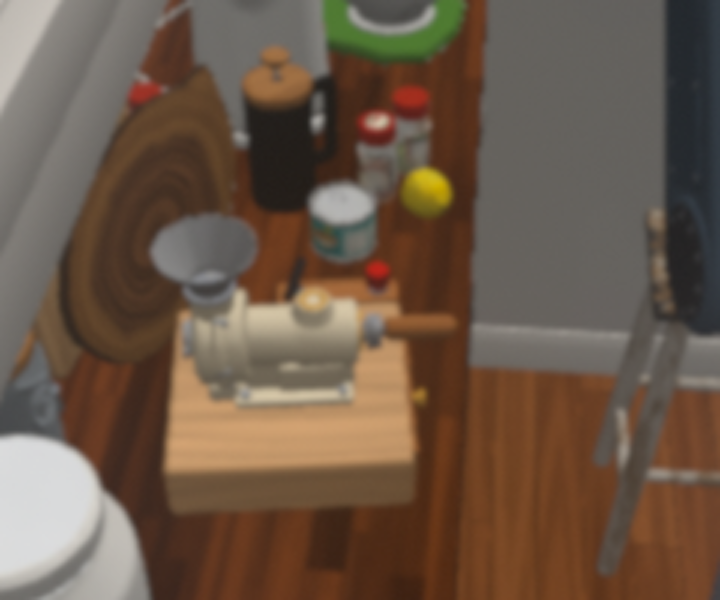

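The scene view shows the boss at about (312.7, 202.7) and the red knob at (334.3, 190). The side view shows the boss at (304.3, 199.3) and the knob at (325.7, 190.3). The pin is in the near bore and the key in the far one.

```bash
python3 - <<'E'
from h import *
ims=np.load("ims0.npy",allow_pickle=True).item()
S,D=ims["scene"],ims["side"]
obs=[(S,(312.4,202),(0,0,173)),(D,(305,199),(0,0,173)),(S,(334.3,190),(-65,-125,85)),(D,(325.9,190.8),(-65,-125,85))]
W=lambda p,X:Ro.from_euler("z",p[2]).apply(X)+[p[0],p[1],0]
f=lambda p:np.concatenate([proj(i,W(p,X))-q for i,q,X in obs])
r=least_squares(f,[572,13,0]);print(r.x,r.fun.round(1))
print("knob",W(r.x,(-65,-125,85)),"boss",W(r.x,(0,0,173)))
for a in range(-10,70,10):
    t=np.radians(a);X=W(r.x,(-94,65*np.sin(t),130+65*np.cos(t)));print(a,proj(S,X).round(0),proj(D,X).round(0))
R=Ro.from_rotvec(status.state()["tcp_rot"]).as_matrix();print(R.round(2))
E
```

```text
[5.71728456e+02 1.44990177e+01 1.51807552e-01] [ 1.  -0.6 -0.5  0.1  0.1 -0.2 -0.3  1. ]
knob [ 526.37914108 -118.89303471   85.        ] boss [571.72845577  14.49901775 173.        ]
-10 [342. 196.] [339. 189.]
0 [342. 199.] [339. 192.]
10 [342. 202.] [339. 195.]
20 [341. 205.] [340. 198.]
30 [341. 208.] [340. 202.]
40 [341. 212.] [340. 206.]
50 [341. 215.] [340. 210.]
60 [341. 219.] [340. 215.]
[[ 0.93  0.38 -0.  ]
 [ 0.38 -0.93  0.  ]
 [-0.   -0.   -1.  ]]
```

Call:
carry_out:
  deltas:
    - [[0.92,-0.66,0,0],[0.92,-0.66,0,0],[0.92,-0.66,0,0],[0.92,-0.66,0,0],[0.92,-0.66,0,0],[0.92,-0.66,0,0],[0.92,-0.66,0,0],[0.92,-0.66,0,0],[0.92,-0.66,0,0],[0.92,-0.66,0,0]]
  fingers: 0.15
  grip_force: 20

```text
time_s: 2.2
tcp_pos: [416.8, -291.0, 247.8]
tcp_rot: [3.083, 0.6, 0.001]
ft_force: [-0.2, -0.7, 0.4]
finger_gap: 0.572
grasp_force: 0.0
```

Call:
carry_out:
  deltas:
    - [[0.92,-0.66,0,0],[0.92,-0.66,0,0],[0.92,-0.66,0,0],[0.92,-0.66,0,0],[0.92,-0.66,0,0],[0.92,-0.66,0,0],[0,0,0,-1],[0,0,0,-1],[0,0,0,-1],[0,0,0,-1]]

```text
time_s: 3.2
tcp_pos: [525.2, -119.7, 247.7]
tcp_rot: [2.93, 1.133, 0.0]
ft_force: [-0.2, 0.1, -0.7]
finger_gap: 0.575
grasp_force: 0.0
```

Call:
carry_out:
  deltas:
    - [[0,0,0,-1],[0,0,0,-1],[0,0,0,-1],[0,0,0,-1],[0,0,0,-1],[0,0,0,-1],[0,0,0,-1],[0,0,0,-1],[0,0,0,-1],[0,0,0,-1]]

```text
time_s: 4.2
tcp_pos: [525.1, -119.9, 247.6]
tcp_rot: [2.177, 2.265, 0.0]
ft_force: [-0.2, -0.0, -0.1]
finger_gap: 0.576
grasp_force: 0.0
```

Call:
carry_out:
  deltas:
    - [[0,0,0,-1],[0,0,0,-0.3],[0,0,0,0]]

```text
time_s: 4.5
tcp_pos: [525.1, -119.9, 247.6]
tcp_rot: [2.051, 2.38, 0.0]
ft_force: [0.2, 0.1, -0.4]
finger_gap: 0.576
grasp_force: 0.0
```

```bash
cat > b.py <<'E'
from h import *
import sys
n=sys.argv[1]
s=status.state();print(s["time_s"],s["tcp_pos"],s["ft_force"],s["finger_gap"])
R=Ro.from_rotvec(s["tcp_rot"]).as_matrix();print(R.round(3).tolist())
im={k:np.array(v) for k,v in get_image("wrist").items()}
np.save(n+".npy",im,allow_pickle=True);cv2.imwrite(f"pics/{n}.png",im["image"])
for q,z in [("mill",0),("boss_mouth",173),("pin_knob",85),("burr_key",85),("crank_grip",176)]:
    for d in finder.landmark_of(q,"wrist")[:2]:print("  ",q,np.round(d["point"],1),round(d["p"],2),atz(ray(im,d["point"],True),z).round(1))
E
python3 b.py w1
```

```text
4.5 [ 525.05467916 -119.87578925  247.61101943] [ 0.19456931  0.09399563 -0.43928665] 0.5760359794781473
[[-0.148, 0.989, 0.0], [0.989, 0.148, -0.0], [-0.0, 0.0, -1.0]]
   mill [377.   70.6] 0.69 [573.5  17.7   0. ]
   boss_mouth [418.8  47.6] 0.87 [573.1  14.7 173. ]
   pin_knob [324.  185.4] 0.94 [ 527.  -115.1   85. ]
   burr_key [403.6 184.4] 0.78 [ 607.1 -101.8   85. ]
   burr_key [323.7 186.6] 0.33 [ 526.9 -116.4   85. ]
```

View pics/w1.png

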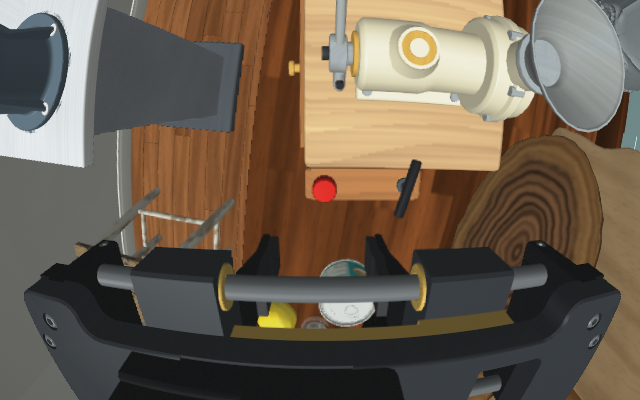

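The wrist view shows the red knob at (324, 189) and the boss at (419, 47). The key is at (407, 187), clear of the finger line.

```bash
cat > red.py <<'E'
from h import *
import sys
def red(n,z,box=(280,150,380,260)):
    im=np.load(n+".npy",allow_pickle=True).item();i=im["image"].astype(int)
    m=((i[...,2]>130)&(i[...,1]<70)&(i[...,0]<80)).astype(np.uint8)
    k,l,st,c=cv2.connectedComponentsWithStats(m)
    for j in range(1,k):
        if st[j][4]>60: print(st[j],c[j].round(1),atz(ray(im,c[j],True),z).round(1))
red(sys.argv[1],float(sys.argv[2]))
E
python3 red.py w1 92; python3 red.py w1 97
```

```text
[312 180  25  22 427] [324.  190.5] [ 527.4 -118.4   92. ]
[312 180  25  22 427] [324.  190.5] [ 527.2 -117.1   97. ]
```

Call:
carry_out:
  deltas:
    - [[0.04,0.08,0.8,0],[0,0,0.9,0],[0,0,0.9,0],[0,0,0.8,0],[0,0,0.8,0],[0,0,0.5,0],[0,0,0.3,0],[0,0,0,0]]

```text
time_s: 5.6
tcp_pos: [526.7, -118.1, 96.5]
tcp_rot: [-2.049, -2.379, 0.001]
ft_force: [0.4, 0.1, 0.6]
finger_gap: 0.575
grasp_force: 0.0
```

Call:
carry_out:
  deltas:
    - [[0,0,0,0],[0,0,0,0],[0,0,0,0],[0,0,0,0],[0,0,0,0]]
  fingers: -1

```text
time_s: 6.1
tcp_pos: [527.5, -118.4, 98.1]
tcp_rot: [2.049, 2.38, 0.001]
ft_force: [-0.6, 0.6, 2.8]
finger_gap: 0.273
grasp_force: 20.0
```

Call:
carry_out:
  deltas:
    - [[0,0,-0.4,0],[0,0,-0.8,0],[0,0,-0.9,0],[0,0,-0.9,0],[0,0,-0.9,0],[0,0,-0.9,0],[0,0,-0.9,0],[0,0,-0.9,0]]

```text
time_s: 6.9
tcp_pos: [526.7, -118.0, 297.4]
tcp_rot: [2.05, 2.381, 0.0]
ft_force: [0.7, -0.5, -0.5]
finger_gap: 0.27
grasp_force: 20.0
```

Call:
carry_out:
  deltas:
    - [[0.5,0.25,0,0],[0.7,0.36,0,0],[0.7,0.36,0,0],[0.7,0.36,0,0],[0.7,0.36,0,0],[0.5,0.27,0,0],[0.36,0.2,0,0],[0,0,0,0],[0,0,0,0]]

```text
time_s: 7.8
tcp_pos: [572.4, 14.5, 295.7]
tcp_rot: [2.049, 2.381, -0.001]
ft_force: [-0.8, 0.0, -0.2]
finger_gap: 0.267
grasp_force: 20.0
```

```bash
sed -i 's/^for q,z.*/for q,z in [("boss_mouth",173),("pin_tip",185),("crank_grip",176),("crank",130)]:/' b.py; python3 b.py w2; python3 - <<'E'
from h import *
for c in["side"]:
    im={k:np.array(v) for k,v in get_image(c).items()};i=im["image"];print(i.shape)
    p=proj(im,(573,15,180)).astype(int);print(p)
    np.save("sd.npy",im,allow_pickle=True)
    b=cv2.resize(i[p[1]-60:p[1]+60,p[0]-70:p[0]+70],None,fx=4,fy=4,interpolation=cv2.INTER_CUBIC)
    cv2.imwrite("pics/sd2.png",b)
a=cv2.imread("pics/w2.png")[:,200:440];a=cv2.resize(a,None,fx=1.2,fy=1.2)
cv2.imwrite("pics/m2.png",np.hstack([a,b[:480,:500]]) if a.shape[0]==b.shape[0] else a)
E
```

```text
7.8 [572.42844519  14.45483567 295.68387271] [-0.79249557  0.03805807 -0.19680123] 0.26680649515850874
[[-0.149, 0.989, -0.0], [0.989, 0.149, -0.001], [-0.001, -0.0, -1.0]]
   boss_mouth [326.1 201.2] 0.73 [576.5  15.4 173. ]
   pin_tip [216.6 151.8] 0.75 [479.   48.2 185. ]
   pin_tip [324.5 213.5] 0.63 [576.1   8.1 185. ]
   crank_grip [326.1 260.6] 0.6 [585.2 -41.1 176. ]
   crank [267.  186.3] 0.8 [517.2   9.  130. ]
(400, 640, 3)
[303 197]
```

View pics/m2.png

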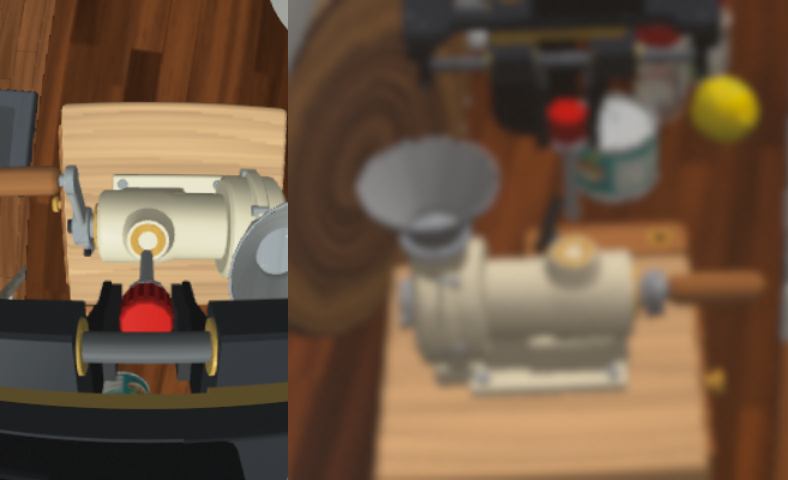

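The left half shows the pin tip at wrist pixel (322.5, 211) and the boss centre at (323.3, 201). The right half (side view) shows the pin hanging upright in the grip above the boss.

```bash
python3 - <<'E'
from h import *
im=np.load("w2.npy",allow_pickle=True).item();i=im["image"]
t=atz(ray(im,(322.5,211),True),202)
g=atz(ray(im,(323.3,200.8),True),173);print("tip",t,"boss",g)
# brass ring centroid
hsv=cv2.cvtColor(i,cv2.COLOR_BGR2HSV)[180:225,295:350]
m=cv2.inRange(hsv,(12,110,120),(28,255,255));ys,xs=np.nonzero(m);print(len(xs),xs.min()+295,xs.max()+295,ys.min()+180,ys.max()+180)
b=cv2.resize(i[170:260,280:370],None,fx=6,fy=6,interpolation=cv2.INTER_CUBIC);cv2.imwrite("pics/z2.png",b)
for z in (195,202,205):print(z,proj(im,(572.4,14.5,z),True))
print("cam",-im["R"].T@im["t"])
E
```

```text
tip [573.15442901  15.88042084 202.        ] boss [573.99117937  15.39516226 173.        ]
367 309 337 187 213
195 [321.30791048 209.62827364]
202 [321.2920851  212.50325556]
205 [321.28504551 213.78360947]
cam [560.85762857  94.75615753 432.11732838]
```

View pics/z2.png

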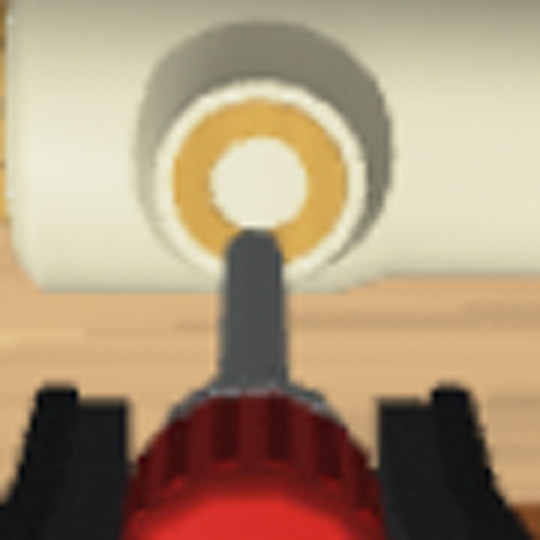

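The zoom shows the brass ring centred at (323.3, 200.8) and the tip edge at (323, 208.3), so they line up to under 1 mm. I'll lower the pin now.

Call:
carry_out:
  deltas:
    - [[-0.02,0.015,0.4,0],[0,0,0.4,0],[0,0,0.2,0],[0,0,0.1,0],[0,0,0.1,0],[0,0,0.1,0],[0,0,0,0]]

```text
time_s: 8.8
tcp_pos: [573.2, 14.3, 256.3]
tcp_rot: [-2.049, -2.381, 0.0]
ft_force: [-0.1, -0.8, -0.8]
finger_gap: 0.27
grasp_force: 20.0
```

Call:
carry_out:
  deltas:
    - [[0,0,0.1,0],[0,0,0.1,0],[0,0,0.1,0],[0,0,0.05,0],[0,0,0,0]]

```text
time_s: 9.3
tcp_pos: [573.1, 14.2, 245.7]
tcp_rot: [-2.049, -2.38, 0.0]
ft_force: [-0.8, 0.7, -1.0]
finger_gap: 0.273
grasp_force: 20.0
```

Open slightly (to about 45 mm, clear of the hopper), then rise.

Call:
carry_out:
  deltas:
    - [[0,0,0,0],[0,0,0,0],[0,0,0,0],[0,0,0,0],[0,0,0,0]]
  fingers: 0.0

```text
time_s: 9.8
tcp_pos: [573.4, 14.2, 246.2]
tcp_rot: [2.05, 2.381, 0.0]
ft_force: [-0.0, 0.2, 0.3]
finger_gap: 0.494
grasp_force: 0.0
```

Call:
carry_out:
  deltas:
    - [[0,0,-0.4,0],[0,0,-0.8,0],[0,0,-0.9,0],[0,0,-0.5,0],[0,0,0,0],[0,0,0,0]]

```text
time_s: 10.4
tcp_pos: [570.8, 14.6, 321.8]
tcp_rot: [-2.046, -2.378, 0.006]
ft_force: [-0.3, 0.2, 0.8]
finger_gap: 0.5
grasp_force: 0.0
```

```bash
python3 b.py w3; python3 - <<'E'
from h import *
im={k:np.array(v) for k,v in get_image("side").items()};i=im["image"]
np.save("sd3.npy",im,allow_pickle=True)
p=proj(im,(573,15,180)).astype(int)
b=cv2.resize(i[p[1]-50:p[1]+50,p[0]-50:p[0]+60],None,fx=4,fy=4,interpolation=cv2.INTER_CUBIC)
a=cv2.imread("pics/w3.png")[60:340,160:440][:]
a=cv2.resize(a,(340,400))
cv2.imwrite("pics/m3.png",np.hstack([a,b]))
w=np.load("w3.npy",allow_pickle=True).item()
M=lambda X:Ro.from_euler("z",.148).apply(X)+[573.3,14.8,0]
for a in (30,40,45,50,55,60):
    t=np.radians(a)
    print(a,[proj(w,M((x,65*np.sin(t),130+65*np.cos(t))),True).round(1).tolist() for x in(-63,-94,-125)],[proj(im,M((x,65*np.sin(t),130+65*np.cos(t)))).round(1).tolist() for x in(-63,-125)])
print("side crop org",p-50)
E
```

```text
10.4 [570.79491476  14.56534137 321.83887073] [-0.2977024   0.2194574   0.76793244] 0.5004252910591044
[[-0.149, 0.989, -0.006], [0.989, 0.149, 0.0], [0.001, -0.006, -1.0]]
   boss_mouth [325.5 193.7] 0.95 [573.9  15.  173. ]
   pin_tip [326.4 191.8] 0.93 [573.9  20.3 185. ]
   crank_grip [228.5 147.4] 0.63 [476.4  47.3 176. ]
   crank [277.3 180.8] 0.56 [521.5   9.7 130. ]
30 [[255.4, 163.3], [223.1, 163.9], [192.9, 164.8]] [[327.6, 202.7], [350.8, 201.7]]
40 [[256.4, 152.1], [224.6, 152.9], [194.8, 154.0]] [[327.8, 206.8], [351.1, 205.8]]
45 [[257.1, 147.1], [225.6, 148.0], [196.0, 149.2]] [[327.9, 209.0], [351.2, 208.0]]
50 [[257.9, 142.5], [226.7, 143.5], [197.3, 144.8]] [[328.0, 211.1], [351.3, 210.1]]
55 [[258.8, 138.4], [227.9, 139.4], [198.8, 140.8]] [[328.1, 213.2], [351.4, 212.2]]
60 [[259.7, 134.8], [229.2, 135.8], [200.4, 137.2]] [[328.2, 215.3], [351.4, 214.3]]
side crop org [253 147]
```

View pics/m3.png

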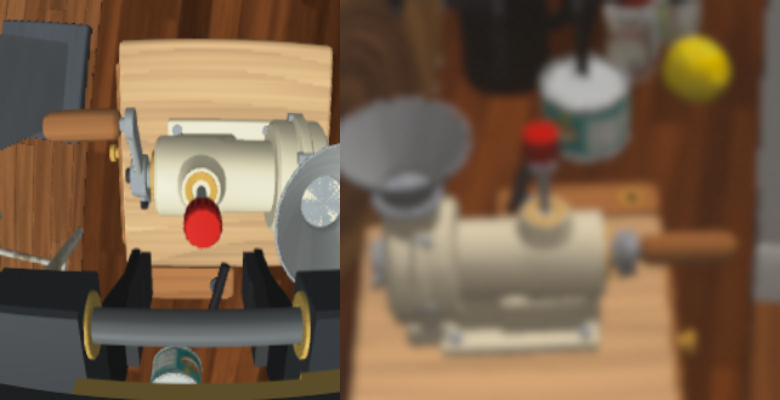

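The pin stands in the boss with its tip on the shaft. The handle is at wrist pixel (228, 148), which puts the crank about 45° left. I'll go over the handle with the fingers turned to straddle it.

Call:
carry_out:
  deltas:
    - [[0.38,-0.79,0,0],[0.38,-0.79,0,0],[0.38,-0.79,0,0],[0.39,-0.78,0,0],[0,0,0,-1],[0,0,0,-1],[0,0,0,-1],[0,0,0,-1],[0,0,0,-1],[0,0,0,-1]]

```text
time_s: 11.7
tcp_pos: [478.6, 45.5, 329.0]
tcp_rot: [1.355, 2.821, 0.011]
ft_force: [0.0, 0.2, 0.4]
finger_gap: 0.496
grasp_force: 0.0
```

Call:
carry_out:
  deltas:
    - [[0,0,0,-1],[0,0,0,-1],[0,0,0,-1],[0,0,0,-1],[0,0,0,-1],[0,0,0,-1],[0,0,0,-1],[0,0,0,-1],[0,0,0,-1],[0,0,0,-1]]

```text
time_s: 12.7
tcp_pos: [478.7, 45.4, 329.0]
tcp_rot: [0.036, 3.127, 0.002]
ft_force: [0.1, 0.1, 0.1]
finger_gap: 0.5
grasp_force: 0.0
```

Call:
carry_out:
  deltas:
    - [[0,0,0,-1],[0,0,0,-1],[0,0,0.5,0],[0,0,0.5,0],[0,0,0,0],[0,0,0,0]]

```text
time_s: 13.3
tcp_pos: [476.6, 45.3, 297.0]
tcp_rot: [-0.232, 3.125, -0.001]
ft_force: [0.5, -0.4, -0.4]
finger_gap: 0.5
grasp_force: 0.0
```

```bash
python3 b.py w4; cat > k.py <<'E'
from h import *
s=status.state();im={k:np.array(v) for k,v in get_image("side").items()};i=im["image"].astype(int)[170:215,285:330]
m=((i[...,2]>110)&(i[...,1]<70)&(i[...,0]<80));ys,xs=np.nonzero(m)
print(s["time_s"],s["tcp_pos"].round(1),s["ft_force"].round(1),"knob",len(xs),xs.mean()+285,ys.mean()+170)
w=lambda z:proj(im,(573.3,14.8,z)).round(1)
print("expect",w(231),w(221),w(189))
E
python3 k.py
```

```text
13.3 [476.58647624  45.34277895 297.01648219] [ 0.49947957 -0.35143824 -0.43498312] 0.5000044841710103
[[-0.989, -0.148, 0.008], [-0.148, 0.989, 0.0], [-0.008, -0.001, -1.0]]
   boss_mouth [279.3 285.7] 0.86 [572.2  16.4 173. ]
   boss_mouth [ 99.2 144.2] 0.27 [ 451.5 -187.   173. ]
   crank_grip [324.4 199. ] 0.7 [474.9  47.2 176. ]
   crank [281.1 221.1] 0.75 [520.    8.1 130. ]
13.55 [474.   45.5 295.1] [ 0.  -0.4  0.1] knob 101 298.1782178217822 183.21782178217822
expect [303.  182.9] [303.2 185.8] [303.6 194.8]
```

View pics/w4.png

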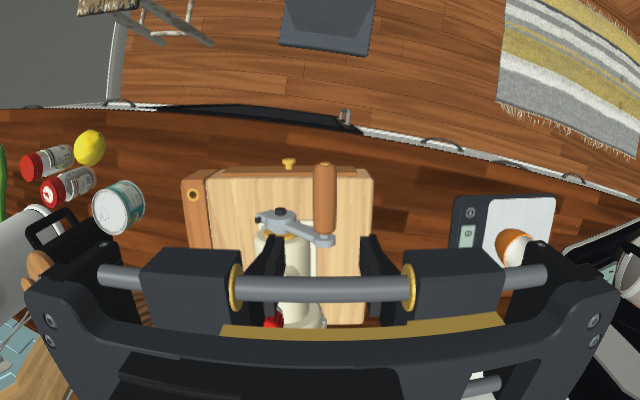

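The wrist view shows the handle at (324, 200), midway between the fingers, with the crank arm behind it. I'll descend to straddle it.

Call:
carry_out:
  deltas:
    - [[0,0,0.5,0],[0,0,0.6,0],[0,0,0.6,0],[0,0,0.6,0],[0,0,0.5,0],[0,0,0.2,0],[0,0,0,0],[0,0,0,0]]

```text
time_s: 14.4
tcp_pos: [473.5, 45.5, 204.6]
tcp_rot: [-0.234, 3.132, -0.0]
ft_force: [-0.9, -0.0, 0.8]
finger_gap: 0.503
grasp_force: 0.0
```

```bash
python3 k.py
```

```text
14.4 [473.5  45.5 204.6] [-0.9 -0.   0.8] knob 191 295.14659685863876 182.56020942408378
expect [303.  182.9] [303.2 185.8] [303.6 194.8]
```

Call:
carry_out:
  deltas:
    - [[0,0,0.2,0],[0,0,0.2,0],[0,0,0,0],[0,0,0,0]]
  fingers: -0.2

```text
time_s: 14.85
tcp_pos: [472.8, 45.6, 191.8]
tcp_rot: [0.234, -3.132, -0.0]
ft_force: [0.2, -0.3, -0.9]
finger_gap: 0.402
grasp_force: 0.0
```

Call:
carry_out:
  deltas:
    - [[0,-0.05,0,0],[0,-0.05,0,0],[0,-0.05,0,0],[0,-0.05,0,0],[0,-0.05,0,0],[0,-0.05,0,0],[0,-0.05,0,0],[0,-0.05,0,0],[0,-0.05,0,0],[0,-0.05,0,0]]

```text
time_s: 15.85
tcp_pos: [475.2, 30.6, 192.0]
tcp_rot: [0.234, -3.133, 0.0]
ft_force: [-0.4, 2.6, 1.0]
finger_gap: 0.4
grasp_force: 1.4
```

```bash
sed -i 's/285:330/296:312/; s/+285/+296/' k.py; python3 k.py; sed -i 's/^for q,z.*/for q,z in [("crank_grip",180)]:/' b.py;python3 b.py w5
```

```text
15.85 [475.2  30.6 192. ] [-0.4  2.6  1. ] knob 86 300.9186046511628 180.3372093023256
expect [303.  182.9] [303.2 185.8] [303.6 194.8]
15.9 [475.27726966  30.36255776 192.03214082] [-0.83307006  2.6928308  -0.13807964] 0.3959340684788903
[[-0.989, -0.149, -0.0], [-0.149, 0.989, -0.0], [0.0, -0.0, -1.0]]
   crank_grip [335.6 268.4] 0.86 [478.4  38.3 180. ]
```

Call:
carry_out:
  deltas:
    - [[0,-0.03,0,0],[0,-0.03,0,0],[0,-0.03,0,0],[0,-0.03,0,0],[0,-0.03,0,0]]

```text
time_s: 16.5
tcp_pos: [475.9, 26.2, 192.1]
tcp_rot: [0.234, -3.133, 0.0]
ft_force: [0.4, 2.9, 0.1]
finger_gap: 0.4
grasp_force: 1.2
```

```bash
cat >> k.py <<'E'
print(np.bincount(ys+170)[170:],np.bincount(xs+296)[296:])
E
python3 k.py
```

```text
16.5 [475.9  26.2 192.1] [0.4 2.9 0.1] knob 86 300.9186046511628 180.3372093023256
expect [303.  182.9] [303.2 185.8] [303.6 194.8]
[ 0  0  0  3  3  3  3  2  5 10 11 12 11 10  8  5] [10  9  8  6  6  8  8  8  7  7  6  3]
```

Call:
carry_out:
  deltas:
    - [[0,-0.03,0,0],[0,-0.03,0,0],[0,-0.03,0,0],[0,-0.03,0,0],[0,-0.03,0,0]]

```text
time_s: 17.05
tcp_pos: [476.6, 21.7, 192.0]
tcp_rot: [0.234, -3.133, 0.0]
ft_force: [-0.5, 2.4, 0.2]
finger_gap: 0.403
grasp_force: 1.1
```

```bash
python3 k.py|tail -2
```

```text
expect [303.  182.9] [303.2 185.8] [303.6 194.8]
[ 0  0  0  3  3  3  3  2  5 10 11 12 11 10  8  5] [10  9  8  6  6  8  8  8  7  7  6  3]
```

Call:
carry_out:
  deltas:
    - [[0,-0.03,0,0],[0,-0.03,0,0],[0,-0.03,0,0],[0,-0.03,0,0],[0,-0.03,0,0]]

```text
time_s: 17.6
tcp_pos: [477.3, 17.3, 192.0]
tcp_rot: [0.234, -3.133, 0.0]
ft_force: [-1.1, 1.6, -0.2]
finger_gap: 0.398
grasp_force: 1.0
```

```bash
python3 k.py|tail -1
```

```text
[ 0  0  0  3  3  3  3  2  5  9 11 12 11 11  9  5] [11  9  8  6  6  8  8  8  7  7  5  4]
```

Call:
carry_out:
  deltas:
    - [[0,-0.03,0,0],[0,-0.03,0,0],[0,-0.03,0,0],[0,-0.03,0,0]]

```text
time_s: 18.05
tcp_pos: [477.8, 13.7, 192.0]
tcp_rot: [0.234, -3.133, -0.0]
ft_force: [-0.6, 2.2, -0.2]
finger_gap: 0.403
grasp_force: 1.0
```

```bash
python3 k.py|tail -1
```

```text
[ 0  0  0  3  3  3  3  2  4  9 11 12 11 11  9  6] [11  9  8  6  7  7  8  8  7  7  5  4]
```

Call:
carry_out:
  deltas:
    - [[0,-0.03,0,0],[0,-0.03,0,0],[0,-0.03,0,0],[0,-0.03,0,0]]

```text
time_s: 18.5
tcp_pos: [478.3, 10.1, 192.0]
tcp_rot: [0.234, -3.133, -0.0]
ft_force: [-0.6, 1.2, 0.0]
finger_gap: 0.401
grasp_force: 1.0
```

```bash
python3 k.py|tail -1
```

```text
[ 0  0  0  3  3  3  3  2  2  8 10 11 11 10  8  5] [11  8  6  4  6  7  7  7  7  7  5  4]
```

Call:
carry_out:
  deltas:
    - [[0,-0.03,0,0],[0,-0.03,0,0],[0,-0.03,0,0]]

```text
time_s: 18.85
tcp_pos: [478.7, 7.5, 192.1]
tcp_rot: [0.234, -3.133, -0.0]
ft_force: [-0.2, 2.0, -0.2]
finger_gap: 0.401
grasp_force: 1.0
```

```bash
python3 k.py|tail -1
```

```text
[ 0  0  0  3  3  3  3  3  2  5  9 10 11 11  8  7] [11  8  5  3  5  6  7  7  7  6  6  5  2]
```

Call:
carry_out:
  deltas:
    - [[0,-0.03,0,0],[0,-0.03,0,0],[0,0,0,0]]

```text
time_s: 19.2
tcp_pos: [479.0, 5.6, 192.0]
tcp_rot: [0.234, -3.133, 0.0]
ft_force: [0.6, 0.7, 0.1]
finger_gap: 0.406
grasp_force: 0.8
```

```bash
python3 k.py|tail -1
```

```text
[ 0  0  0  3  3  3  3  3  2  5  7  9 11 11  9  7  3] [11  8  5  2  4  6  7  8  8  7  5  5  3]
```

Call:
carry_out:
  deltas:
    - [[0,-0.03,0,0],[0,-0.03,0,0],[0,0,0,0]]

```text
time_s: 19.55
tcp_pos: [479.2, 3.9, 192.1]
tcp_rot: [0.234, -3.133, 0.0]
ft_force: [-0.2, 2.5, 0.8]
finger_gap: 0.397
grasp_force: 0.8
```

```bash
python3 k.py|tail -1
```

```text
[ 0  0  0  3  3  3  3  2  2  2  7  8 11 11  9  8  4] [11  8  4  2  5  6  7  7  7  7  5  4  3]
```

Call:
carry_out:
  deltas:
    - [[0,-0.03,0,0],[0,-0.03,0,0],[0,0,0,0]]

```text
time_s: 19.9
tcp_pos: [479.5, 2.1, 192.0]
tcp_rot: [0.234, -3.133, 0.0]
ft_force: [-0.4, 1.5, -0.3]
finger_gap: 0.401
grasp_force: 0.9
```

```bash
python3 k.py|tail -1
```

```text
[ 0  0  0  3  3  3  3  3  2  2  8 10 11 11  9  9  5] [11  9  7  5  6  7  7  7  7  7  5  4]
```

Call:
carry_out:
  deltas:
    - [[0,-0.03,0,0],[0,-0.03,0,0],[0,0,0,0]]

```text
time_s: 20.25
tcp_pos: [479.8, 0.3, 192.0]
tcp_rot: [0.234, -3.133, 0.0]
ft_force: [-1.1, 2.0, 1.0]
finger_gap: 0.399
grasp_force: 0.9
```

```bash
python3 k.py|tail -1
```

```text
[ 0  0  0  3  3  3  3  3  2  2  6  8 11 11 10  9  7  1] [11  8  8  4  6  7  7  8  7  6  6  4]
```

Call:
carry_out:
  deltas:
    - [[0,-0.03,0,0],[0,-0.03,0,0],[0,0,0,0]]

```text
time_s: 20.6
tcp_pos: [480.0, -1.4, 192.0]
tcp_rot: [0.234, -3.133, -0.0]
ft_force: [-0.7, 1.5, 0.3]
finger_gap: 0.398
grasp_force: 1.1
```

```bash
python3 k.py|tail -1
```

```text
[ 0  0  0  3  3  3  3  2  2  2  2  3  7  9 10 11 10  9  6] [11  8  6  5  6  7  8  8  7  7  6  4  2]
```

The knob has dropped about 3 px (10 mm), so the pin has caught. I'll back off the handle, rise, go over the knob and shut the fingers.

Call:
carry_out:
  deltas:
    - [[0,0.1,0,0],[0,0.1,0,0],[0,0,-0.4,0],[0,0,-0.6,0],[0,0,-0.7,0],[0,0,-0.7,0],[0,0,-0.6,0],[0,0,0,0],[0,0,0,0],[0,0,0,0]]

```text
time_s: 21.65
tcp_pos: [478.5, 4.8, 281.0]
tcp_rot: [0.234, -3.131, -0.001]
ft_force: [0.1, 0.9, 0.7]
finger_gap: 0.4
grasp_force: 0.0
```

Call:
carry_out:
  deltas:
    - [[-0.4,-0.02,0,0],[-0.6,-0.02,0,0],[-0.7,-0.02,0,0],[-0.7,-0.02,0,0],[-0.5,-0.02,0,0],[-0.2,-0.02,0,0],[0,0,0,0],[0,0,0,0],[0,0,0,0]]
  fingers: -1

```text
time_s: 22.55
tcp_pos: [570.8, 14.9, 281.8]
tcp_rot: [0.234, -3.132, -0.0]
ft_force: [0.6, 0.6, 0.2]
finger_gap: 0.002
grasp_force: 0.0
```

```bash
sed -i 's/^for q,z.*/for q,z in [("boss_mouth",173),("pin_knob",221),("crank_grip",195)]:/' b.py;python3 b.py w6; python3 k.py; python3 - <<'E'
import numpy as np,cv2
from h import *
a=cv2.imread("pics/w6.png")[130:330,210:430];a=cv2.resize(a,(440,400),interpolation=cv2.INTER_CUBIC)
im=get_image("side");b=cv2.resize(np.array(im["image"])[150:240,265:345],(356,400),interpolation=cv2.INTER_CUBIC)
cv2.imwrite("pics/m6.png",np.hstack([a,b]))
E
```

```text
22.55 [570.84454328  14.90401724 281.82072113] [0.56839947 0.56748795 0.22498409] 0.002337173240244983
[[-0.989, -0.148, -0.001], [-0.148, 0.989, 0.0], [0.001, 0.0, -1.0]]
   boss_mouth [324.  209.3] 0.84 [573.3  17.1 173. ]
   pin_knob [330.5 228.5] 0.94 [570.4  20.8 221. ]
   crank_grip [327.4  91. ] 0.71 [478.5   5.1 195. ]
22.75 [571.3  14.8 282.3] [-0.2  0.7 -0.6] knob 65 302.53846153846155 184.6769230769231
expect [303.  182.9] [303.2 185.8] [303.6 194.8]
[ 0  0  0  0  0  0  0  0  0  1  1  3  6  8 10 11 10  9  6] [4 0 2 5 5 7 8 8 7 7 6 4 2]
```

View pics/m6.png

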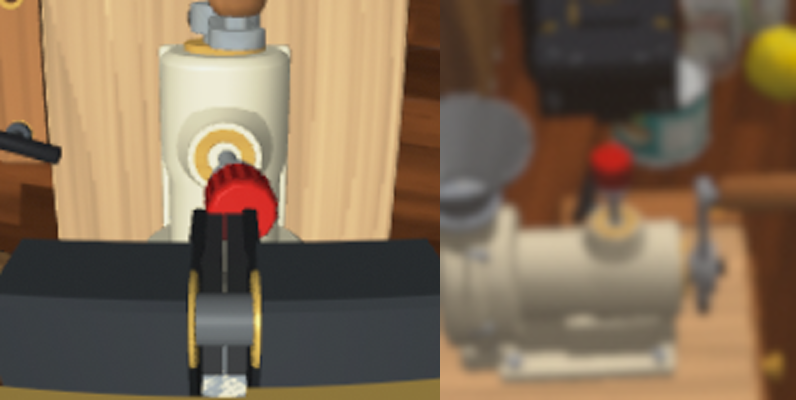

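The pin stands caught, leaning slightly to mill +y, with the closed fingers above the knob. I'll push down gently.

Call:
carry_out:
  deltas:
    - [[0,0.07,0.2,0],[0,0,0.2,0],[0,0,0.15,0],[0,0,0.1,0],[0,0,0.05,0],[0,0,0.05,0],[0,0,0,0]]

```text
time_s: 23.55
tcp_pos: [571.3, 16.9, 259.4]
tcp_rot: [0.234, -3.133, -0.0]
ft_force: [-0.8, -0.5, -0.4]
finger_gap: 0.004
grasp_force: 0.0
```

Call:
carry_out:
  deltas:
    - [[0,0,0.03,0],[0,0,0.03,0],[0,0,0.03,0],[0,0,0.03,0],[0,0,0.03,0]]

```text
time_s: 24.05
tcp_pos: [571.8, 16.9, 255.6]
tcp_rot: [-0.234, 3.132, -0.0]
ft_force: [-0.2, -0.5, 3.2]
finger_gap: 0.009
grasp_force: 1.2
```

Call:
carry_out:
  deltas:
    - [[0,0,0.03,0],[0,0,0.03,0],[0,0,0.03,0]]

```text
time_s: 24.35
tcp_pos: [571.7, 16.7, 252.7]
tcp_rot: [-0.234, 3.132, -0.001]
ft_force: [0.1, -1.7, 4.8]
finger_gap: 0.007
grasp_force: 2.6
```

Call:
carry_out:
  deltas:
    - [[0,0,0.03,0],[0,0,0.03,0],[0,0,0.03,0]]

```text
time_s: 24.65
tcp_pos: [572.1, 16.2, 250.5]
tcp_rot: [-0.234, 3.131, -0.003]
ft_force: [-1.0, -1.3, 6.8]
finger_gap: 0.003
grasp_force: 3.4
```

Call:
carry_out:
  deltas:
    - [[0,0,0.03,0],[0,0,0.03,0],[0,0,0.03,0]]

```text
time_s: 24.95
tcp_pos: [572.6, 15.7, 248.4]
tcp_rot: [-0.234, 3.13, -0.005]
ft_force: [0.1, -2.1, 9.2]
finger_gap: 0.011
grasp_force: 4.5
```

```bash
python3 k.py; python3 - <<'E'
from h import *
im=get_image("side");w=get_image("wrist")
b=cv2.resize(np.array(im["image"])[150:240,265:345],(356,400),interpolation=cv2.INTER_CUBIC)
a=cv2.resize(np.array(w["image"])[130:330,210:430],(440,400),interpolation=cv2.INTER_CUBIC)
cv2.imwrite("pics/m7.png",np.hstack([a,b]))
E
```

```text
24.95 [572.6  15.7 248.4] [ 0.1 -2.1  9.2] knob 22 303.0 189.0909090909091
expect [303.  182.9] [303.2 185.8] [303.6 194.8]
[0 0 0 0 0 0 0 0 0 0 0 0 0 0 0 0 0 0 7 7 7 1] [0 0 0 0 3 3 3 4 3 3 3]
```

View pics/m7.png

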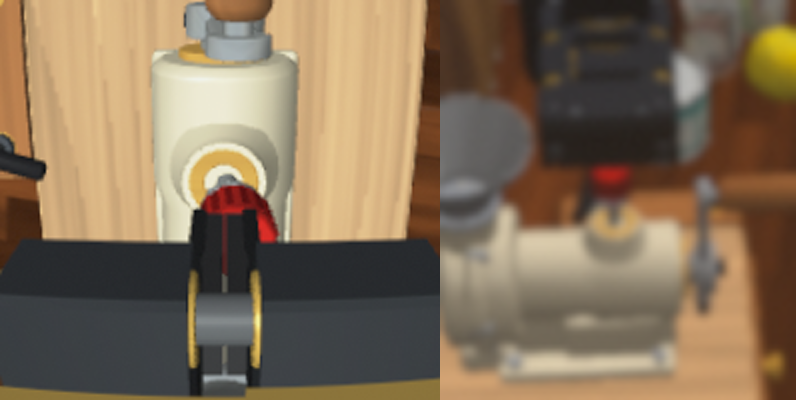

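The pin is sinking at about 9 N and still leans slightly. The arm is compliant (roughly 6 N/mm), so I'll continue.

Call:
carry_out:
  deltas:
    - [[0,0.03,0.03,0],[0,0,0.03,0],[0,0,0.03,0]]

```text
time_s: 25.4
tcp_pos: [573.0, 15.7, 246.6]
tcp_rot: [-0.235, 3.128, -0.008]
ft_force: [-1.5, -5.1, 13.1]
finger_gap: 0.005
grasp_force: 6.2
```

Call:
carry_out:
  deltas:
    - [[0,0,0.03,0],[0,0,0.03,0],[0,0,0.03,0]]

```text
time_s: 25.7
tcp_pos: [573.1, 15.1, 244.1]
tcp_rot: [-0.235, 3.128, -0.01]
ft_force: [-0.9, -5.6, 12.9]
finger_gap: 0.008
grasp_force: 6.3
```

Call:
carry_out:
  deltas:
    - [[0,0,0.03,0],[0,0,0.03,0],[0,0,0.03,0],[0,0,0.03,0]]

```text
time_s: 26.1
tcp_pos: [572.5, 15.7, 239.6]
tcp_rot: [-0.234, 3.129, -0.007]
ft_force: [-0.1, -4.7, 9.4]
finger_gap: 0.008
grasp_force: 4.6
```

Call:
carry_out:
  deltas:
    - [[0,0,0.03,0],[0,0,0.03,0],[0,0,0.03,0],[0,0,0.03,0]]

```text
time_s: 26.5
tcp_pos: [572.4, 15.7, 235.7]
tcp_rot: [-0.235, 3.13, -0.007]
ft_force: [0.1, -4.4, 7.1]
finger_gap: 0.005
grasp_force: 3.7
```

Past the balls. About 10 mm remain.

Call:
carry_out:
  deltas:
    - [[0,0,0.03,0],[0,0,0.03,0],[0,0,0.03,0],[0,0,0.03,0],[0,0,0.03,0],[0,0,0.03,0]]

```text
time_s: 27.1
tcp_pos: [572.2, 16.1, 229.9]
tcp_rot: [-0.235, 3.131, -0.006]
ft_force: [0.1, -4.5, 6.4]
finger_gap: 0.005
grasp_force: 3.3
```

Call:
carry_out:
  deltas:
    - [[0,0,0.03,0],[0,0,0.03,0],[0,0,0.03,0],[0,0,0.03,0]]

```text
time_s: 27.5
tcp_pos: [572.1, 16.2, 226.2]
tcp_rot: [-0.235, 3.131, -0.006]
ft_force: [-0.4, -5.4, 7.8]
finger_gap: 0.0
grasp_force: 4.6
```

Call:
carry_out:
  deltas:
    - [[0,0,0.03,0],[0,0,0.03,0],[0,0,0.03,0]]

```text
time_s: 27.8
tcp_pos: [572.3, 16.1, 225.9]
tcp_rot: [-0.235, 3.13, -0.007]
ft_force: [-4.8, -3.3, 24.0]
finger_gap: 0.008
grasp_force: 11.4
```

Call:
carry_out:
  deltas:
    - [[0,0,0.03,0],[0,0,0.03,0],[0,0,0,0]]

```text
time_s: 28.1
tcp_pos: [572.4, 16.1, 225.8]
tcp_rot: [-0.235, 3.128, -0.007]
ft_force: [-6.2, -4.0, 27.1]
finger_gap: 0.004
grasp_force: 13.4
```

Seated firmly at the expected height. I'll retreat and check.

Call:
carry_out:
  deltas:
    - [[0,0,-0.3,0],[0,0,-0.6,0],[0,0,-0.8,0],[0,0,-0.8,0],[0,0,-0.5,0],[0,0,0,0],[0,0,0,0],[0,0,0,0]]

```text
time_s: 28.9
tcp_pos: [570.2, 18.0, 309.1]
tcp_rot: [0.234, -3.129, -0.001]
ft_force: [0.4, -0.3, -0.2]
finger_gap: 0.001
grasp_force: 0.0
```

```bash
sed -i 's/170:215/176:215/;s/+170/+176/' k.py; python3 k.py; python3 - <<'E'
from h import *
im=get_image("side");w=get_image("wrist")
b=cv2.resize(np.array(im["image"])[150:240,265:345],(356,400),interpolation=cv2.INTER_CUBIC)
a=cv2.resize(np.array(w["image"])[130:330,210:430],(440,400),interpolation=cv2.INTER_CUBIC)
cv2.imwrite("pics/m8.png",np.hstack([a,b]))
E
```

```text
28.9 [570.2  18.  309.1] [ 0.4 -0.3 -0.2] knob 67 302.8059701492537 190.26865671641792
expect [303.  182.9] [303.2 185.8] [303.6 194.8]
[ 0  0  0  0  0  0  2  2  2  1  1  0  0  0  0  0  0  0  2  5  8  9 10 10
  8  7] [5 3 0 2 5 6 7 8 8 7 7 6 3]
```

View pics/m8.png

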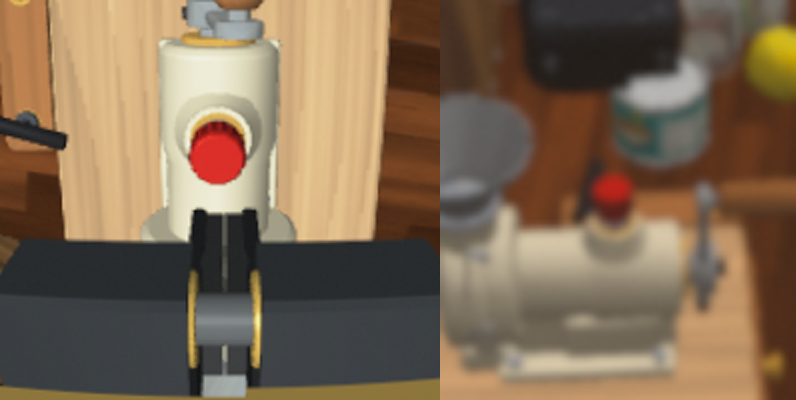

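The pin is home: the collar is on the boss, the knob is upright and the gripper is clear.

```bash
python3 -c "
from cell import workorder;print(workorder.job_done())"
```

```text
the job is handed in; nothing more can be done
None
```

The locking pin caught in the cross-hole, was pushed fully home through the shaft and let go, and the job was handed in after about 29 s of the 70 s; the hand-in gave no verdict.

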